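Build up a quick-change spindle: bearing, spacer, washer under the spring catches

TASK

Build up the quick-change spindle standing in the vice: first the small ball bearing, then the brass spacer, then the small bright washer, each slid over the nose and pushed down past the two spring catches. Go by feel: press the washer down against the spring until both catches snap out over it and hold the whole stack tight, but never lean on the stack with more than about 30 N. Leave the larger bearing, the larger washer and the tools where they lie.

Things in the scene. Friction and masses are not known exactly. Their poses are not given: they have to be found in the camera images.
- vice_axis (a point): Point on the spindle's upright axis at the level of the vice's jaw tops, z up. The spindle's height is not measured: its flange (36 mm across, 8 mm thick) has its underside h = 12 to 36 mm above here. Above it a spring with a pressure ring 30 mm across (top, unloaded, at h + 20 mm), then a shaft of 20 mm diameter with a round nose 12 mm long, 6 mm across at its tip, which is at h + 69 mm.
- vice: Low toolmaker's vice, fixed, steel block 165 x 70 mm, 65 mm high, its jaws holding the spindle; origin on the spindle's axis at bench level. Two brass spring catches stick out 3.5 mm from opposite sides of the shaft, sloping above (h + 56.5 to h + 49.5 mm over the jaws), flat undersides at h + 48.5 mm. A part pushed down over them presses them in (5 to 15 N); once past, they keep it from rising.
- bearing: Small ball bearing, 42 mm outside, 22 mm bore, 12 mm thick, steel with a black seal, 56 to 88 g. Origin at its centre, z along its axis. Lies flat on a blue parts mat 2 mm thick; either face may go up. It rests on the spindle's spring ring, which starts to yield at about 2.5 N, gives 0.67 mm per N and is solid after 5.5 mm, at about 11 N.
- spacer: Brass spacer sleeve, 30 mm outside, 22 mm bore, 14 mm long, 32 to 50 g. Origin at its centre, z along its axis. Stands on end on the parts mat; either end may go up. Once past the catches it fits under them with 2.5 mm to spare without pressing the spring.
- washer: Small bright steel washer, 40 mm outside, 22 mm bore, 6 mm thick, 34 to 53 g. Origin at its centre, z along its axis. Lies flat on the parts mat; either face may go up. With all three on, the spring must be pressed in 3.5 mm for the catches to snap out over the washer, and 2 mm further it is solid. Afterwards the spring pushes the stack up against the catches with about 6 N.
- big_bearing: Bystander: larger ball bearing, 62 mm outside, 30 mm bore, 16 mm thick, flat on the parts mat. Origin at its centre.
- big_washer: Bystander: larger dark steel washer, 56 mm outside, 32 mm bore, 5 mm thick, flat on the parts mat. Origin at its centre.
- screwdriver: Bystander: screwdriver, 200 mm long with a red handle 26 mm thick, lying on the bench. Origin at the middle of its length, on the bench; x towards the blade.
- spanner: Bystander: steel spanner, 180 mm long, 8 mm thick, lying on the bench. Origin at the middle, on the bench; x along it.
- oil_bottle: Bystander: white plastic bottle with red cap, 48 mm across, 120 mm high, standing on the bench. Origin at the centre of its foot.
- caliper: Bystander: caliper, 200 mm long, 10 mm thick at its black slide, lying on the bench. Origin at the middle of its beam, on the bench; x along it.

How it is judged:
By the outcome, as a careful person would: the job done as asked, in the order asked, and still so for the second after the job is handed in, with the robot touching nothing.
It also fails if it takes over 70 s, if anything falls off the work surface, if the arm or the gripper's body presses on something with over 40 N, if the wrist force passes 120 N, or if a joint passes its speed limit or range.

ROBOT

A 6-joint arm with a two-finger parallel gripper is mounted at the origin on the work surface. World frame = base frame: x ahead of the robot, y to its left, z up, the work surface at z = 0. Lengths are in m, angles in rad, forces in N, time in s.
With the tool pointing down it reaches from about 0.25 to 0.775 m from the base axis. Payload 8.9 kg.
Tool frame: the origin (TCP) lies between the finger pads; the fingertips stand 22 mm ahead of it and the grasp point (between the pads) lies 3 mm ahead of it; z points along the fingers, y is the direction in which the jaws open and shut (so a half turn about z gives the same grasp; the last joint's range is limited). The gripper opens to 85 mm and grips with 20 to 120 N. Pads are 22 mm wide; open, the fingers measure 114 mm over their backs; the gripper's body (76 mm by 85 mm) begins 54 mm behind the grasp point. The pads swing forward as they close: fully open they stand 13 mm farther back than shut.
Start: joints at [-1.437, 0.291, -0.153, 1.127, 0, 1.431], TCP at [0.141, -0.506, 0.253] pointing down, gripper open.
Joint ranges: [-2.52, 2.52], [-0.91, 1.74], [-1.3, 1.37], [-1.96, 2.02], [-1.52, 1.47], [-3.14, 3.14]. Speed limits (rad/s): [2.22, 2.22, 2.79, 3.14, 3.14, 3.14].

INTERFACE

Orientations are given as [roll, pitch, yaw] about the fixed x, y, z axes, in that order (R = Rz(yaw) Ry(pitch) Rx(roll)).
In Python, from workcell import robot, jaws, read_camera, camera_info, workorder, read_time, read_joint_positions, read_dq, read_joint_torque, read_tcp_pos, read_tool_rot, read_force, read_ft_torque, read_gripper_width gives the robot as it stands. Calls block until the motion is done:
- robot.move_to(position, orientation): joint-space move of the TCP to a pose.
- robot.servo_line(position, rot=None, rate=0.15, max_force=None): straight line of the TCP; rot=None keeps the orientation; rate is the mean speed in m/s. With max_force (N) it stops when the force on the tool has changed by that much, and returns True; else False.
- robot.movej(angles): joint-space move.
- jaws.move_gripper(opening): opening from 0.0 (shut) to 1.0 (fully open); the grip force is fixed at half the most; returns when the fingers have stopped.
- robot.pause(seconds).
- robot.solve_ik(position, orientation): joint angles nearest the present ones, or None.
- read_camera(name): name is "scene" or "top"; returns (picture, depth): 480x640x3 uint8, red, green, blue; 480x640 float32, m along the optical axis (not along the pixel's ray), 0 where there is no reading.
- camera_info(name): a dict with "mtx" (3x3 intrinsics, pixels), "dist_coeffs" ([k1, k2, p1, p2, k3] as OpenCV has them; the pictures are not rectified), "R" (3x3) and "t" (3): a world point X has camera coordinates R X + t. Camera axes: x right, y down, z forward; pixel columns grow to the right and rows downward; lengths in m; the calibration is good to about 2 mm. A picture is of the moment at which its call begins. camera_info takes no time and is no camera call.
A pose or a line that the arm cannot do raises robot.MotionError and nothing moves.
- workorder.finish_job(): hands the job in, once; it reports no verdict.
Readings, each from a call of its own:
- read_time(): time.
- read_joint_positions(): joint angles.
- read_dq(): joint speeds.
- read_joint_torque(): joint torques, N m.
- read_tcp_pos(): TCP position.
- read_tool_rot(): TCP orientation.
- read_force(): force on the tool from outside, world axes, zero at the start.
- read_ft_torque(): the same for the moment, N m.
- read_gripper_width(): opening from 0.0 (shut) to 1.0 (fully open).
Only numpy, scipy, OpenCV 4.12 (cv2) and the standard library are available. Lean on these libraries where they do the work, as an engineer would, in place of code of your own. Each camera call takes 0.05 s, during which the arm holds its last target.

## Working session

There is one attempt and no reset: what is moved stays moved. The work goes in short steps, each a Python script; the robot and the scene stay as the last script left them, time stands still between calls to the robot, and variables do not carry over. Pictures are saved under pics/ and viewed, and the job is handed in when it is done.

```bash
ls; mkdir -p pics; python3 - <<'E'
from workcell import *
import cv2,numpy as np
for n in("top","scene"):
    p,d=read_camera(n); cv2.imwrite(f"pics/{n}0.png",p[:,:,::-1]); np.save(f"{n}_d.npy",d); np.save(f"{n}_p.npy",p)
    print(n,camera_info(n))
print(read_time(),read_tcp_pos(),read_tool_rot(),read_force(),read_gripper_width())
E
```

```text
pics
top {'mtx': array([[456.04825649,   0.        , 316.11814667],
       [  0.        , 456.04825649, 243.47803023],
       [  0.        ,   0.        ,   1.        ]]), 'dist_coeffs': array([-0.11595208,  0.        ,  0.        ,  0.        ,  0.        ]), 'R': array([[-0.02209104, -0.99961227, -0.0169496 ],
       [-0.99830891,  0.02296774, -0.05340236],
       [ 0.05377095,  0.01574123, -0.99842922]]), 't': array([-0.02517634,  0.53886472,  1.30622508])}
scene {'mtx': array([[557.54446038,   0.        , 314.70569404],
       [  0.        , 557.54446038, 238.51643809],
       [  0.        ,   0.        ,   1.        ]]), 'dist_coeffs': array([-0.03427917,  0.        ,  0.        ,  0.        ,  0.        ]), 'R': array([[-3.03703883e-01,  9.52766354e-01, -4.75088000e-04],
       [ 7.76543158e-01,  2.47241986e-01, -5.79527500e-01],
       [-5.52036842e-01, -1.76373679e-01, -8.14952545e-01]]), 't': array([ 0.2015623 , -0.36867639,  1.71481365])}
0.1 [ 0.14141919 -0.50523145  0.25280205] [-3.14047314e+00 -1.60307949e-04  2.72818576e-01] [-0.43030099  0.36101907 -0.54805375] 1.0007167126276777
```

View pics/top0.png

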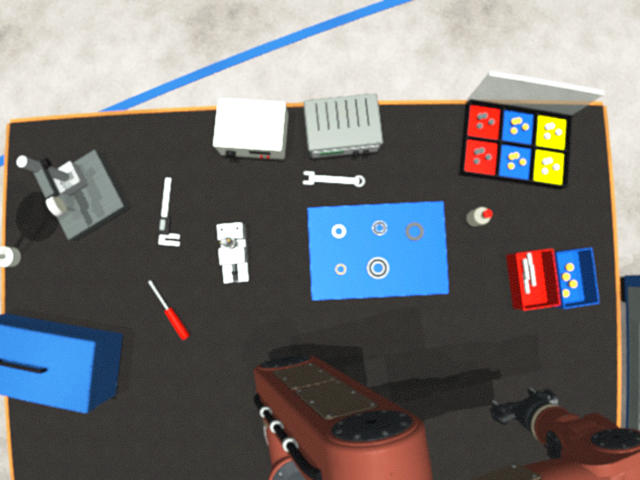

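View pics/scene0.png

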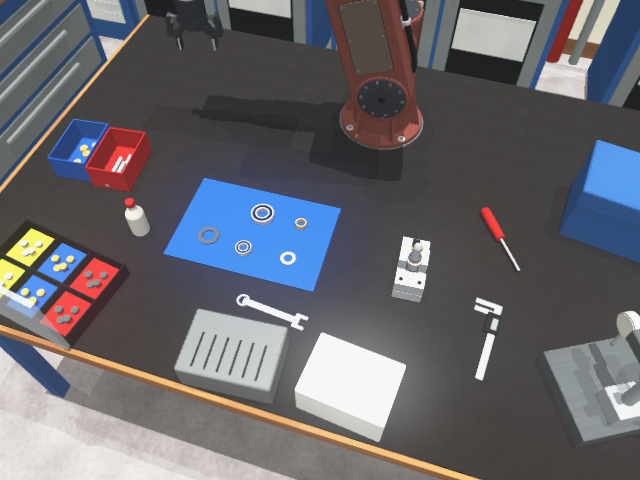

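The top view shows the washer near (339,231), the small bearing near (379,228), the brass spacer near (341,269), the vice near (233,250), the big bearing at (377,268) and the dark washer at (415,231). I'll enlarge these areas.

```bash
python3 - <<'E'
import cv2,numpy as np
t=np.load("top_p.npy")[:,:,::-1]; s=np.load("scene_p.npy")[:,:,::-1]
def crop(im,x,y,w,h,k,n): cv2.imwrite(n,cv2.resize(im[y:y+h,x:x+w],None,fx=k,fy=k,interpolation=cv2.INTER_CUBIC))
a=cv2.resize(t[210:290,320:400],None,fx=7,fy=7,interpolation=cv2.INTER_CUBIC)
b=cv2.resize(t[215:295,205:235+30],None,fx=7,fy=7,interpolation=cv2.INTER_CUBIC)[:560,:240+180]
c=np.hstack([a,b])[:, :800]; cv2.imwrite("pics/tc.png",c); print(c.shape)
a=cv2.resize(s[200:275,230:320],None,fx=5,fy=5,interpolation=cv2.INTER_CUBIC)
b=cv2.resize(s[230:305,385:440],None,fx=6,fy=6,interpolation=cv2.INTER_CUBIC)
cv2.imwrite("pics/sc.png",np.hstack([np.vstack([a,np.zeros((75,450,3),np.uint8)]),b]))
E
```

```text
(560, 800, 3)
```

View pics/tc.png

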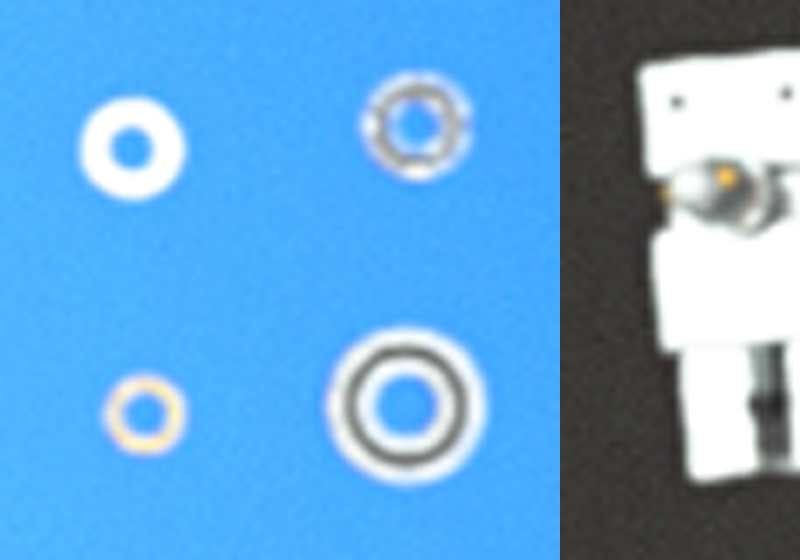

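View pics/sc.png

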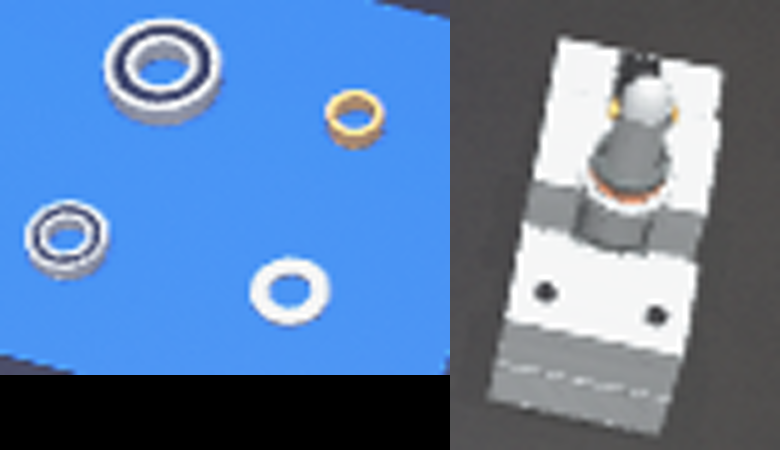

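The crops show, as full-image pixels in the top view: washer (339,231.1), bearing (379.6,227.9), spacer (340.7,269.3), and the spindle leaning left with its catches at about (219.7,242.6) and (228.9,240.3). The next step is to compute positions from rays and depth.

```bash
cat > h.py <<'E'
import numpy as np,cv2
from workcell import *
def ray(n,px):
    c=camera_info(n); u=cv2.undistortPoints(np.array(px,float).reshape(-1,1,2),c["mtx"],c["dist_coeffs"])[:,0]
    d=np.c_[u,np.ones(len(u))]@c["R"]; return -c["R"].T@c["t"],d
def onz(n,px,z):
    o,d=ray(n,px); return o+d*((np.atleast_1d(z)-o[2])/d[:,2])[:,None]
def cloud(n,dep,box):
    x,y,w,h=box; U,V=np.meshgrid(np.arange(x,x+w),np.arange(y,y+h)); D=dep[y:y+h,x:x+w]
    o,d=ray(n,np.c_[U.ravel(),V.ravel()]); return (o+d*D.ravel()[:,None]).reshape(h,w,3)
def proj(n,X):
    c=camera_info(n); r=cv2.Rodrigues(c["R"])[0]
    return cv2.projectPoints(np.array(X,float).reshape(-1,1,3),r,c["t"],c["mtx"],c["dist_coeffs"])[0][:,0]
E
python3 - <<'E'
from h import *
np.set_printoptions(precision=4,suppress=True,linewidth=180)
T=np.load("top_d.npy");S=np.load("scene_d.npy");tp=np.load("top_p.npy").astype(int);sp=np.load("scene_p.npy").astype(int)
print("cams",ray("top",[[320,240]])[0],ray("scene",[[320,240]])[0])
# segment parts: not blue within mat
def seg(n,img,seed,r,ztop):
    x,y=seed;sub=img[y-r:y+r+1,x-r:x+r+1]; m=(sub[:,:,2]-sub[:,:,0]<110).astype(np.uint8)
    cs,_=cv2.findContours(m,cv2.RETR_EXTERNAL,cv2.CHAIN_APPROX_NONE); c=max(cs,key=cv2.contourArea)
    (cx,cy),ax,_=cv2.fitEllipse(c.astype(np.float32)); return (cx+x-r,cy+y-r),ax
for nm,t,s,z in(("washer",(339,231),(288,258),.008),("bearing",(380,228),(243,247),.014),("spacer",(341,269),(301,224),.016)):
    for n,im,p in(("top",tp,t),("scene",sp,s)):
        c,ax=seg(n,im,p,14,z); print(nm,n,np.array(c),np.array(ax),"ztop",onz(n,[c],z)[0],"zmid",onz(n,[c],(z+.002)/2)[0])
P=cloud("top",T,(214,218,38,68)); print("top z max",np.nanmax(P[:,:,2]))
print((P[18:38,:,2]*1000).astype(int))
P=cloud("scene",S,(385,230,55,75)); print((P[5:40,12:45,2]*1000).astype(int))
E
```

```text
cams [ 0.4672 -0.0581  1.3325] [1.2941 0.2016 1.1839]
washer top [338.3644 230.8268] [14.0014 14.7875] ztop [ 0.5739 -0.1028  0.008 ] zmid [ 0.5741 -0.1029  0.005 ]
washer scene [287.6215 257.8671] [12.8455 15.5834] ztop [ 0.5755 -0.0999  0.008 ] zmid [ 0.5737 -0.1007  0.005 ]
bearing top [379.0354 227.461 ] [14.5845 15.0163] ztop [ 0.5805 -0.2209  0.014 ] zmid [ 0.581  -0.2216  0.008 ]
bearing scene [243.0376 247.529 ] [15.3842 16.4233] ztop [ 0.5839 -0.217   0.014 ] zmid [ 0.5802 -0.2192  0.008 ]
spacer top [340.3593 268.6821] [11.0291 11.3895] ztop [ 0.4637 -0.1056  0.016 ] zmid [ 0.4637 -0.1059  0.009 ]
spacer scene [300.5    223.4439] [11.5991 11.5993] ztop [ 0.4681 -0.1014  0.016 ] zmid [ 0.4632 -0.1032  0.009 ]
top z max 1.3325231956139054
[[   3   -2    0    0   64   60   63   64   63   68   68   67   93   97   95   98   98   69   63   65   67   61   65   62   66   63   64   63   64   51   32   19    0    1    1
    -3    0    0]
 [   2   -2    1    0   63   64   66   60   66   66  113  109  112  108  108  105   96   99   94   63   68   66   65   63   64   66   63   63   63  
[... 3013 characters left out ...]
   65   64   62   62   67   61   65   67   65   67   63   64   65   63   65   59   62   57   69   65   66   64   58   43   18    7   -3
     1   -6   -5]
 [  -2    0    2   -1    1   65   67   65   67   58   66   65   58   64   63   67   68   61   64   66   70   66   61   66   62   68   65   65   65   67   58   36   22    8    0
     3   -4   -3]
 [   1   -1    0    1    1   63   68   66   59   61   61   64   59   59   67   66   60   59   59   61   69   64   62   64   62   65   68   60   64   61   59   47   24    8   -2
    -1   -6    0]]
[[ 3 -3  2 ... -2  1 -2]
 [ 0  5  1 ...  2 -1 -1]
 [ 0  0 -2 ... -2 -2  0]
 ...
 [29 35 35 ...  4  2 -1]
 [65 60 33 ... -2 -2  2]
 [62 64 66 ...  0  0 -1]]
```

The depth map gives h of about 24–25 mm: ring at about 110, flange top at about 97 and tip at about 159 mm. To get the spindle axis and h precisely, I'll fit a rendered spindle model to each camera's depth.

```bash
cat > fit.py <<'E'
from h import *
from scipy.optimize import minimize
np.set_printoptions(precision=4,suppress=True,linewidth=180)
def prof(z):  # z rel flange underside
    return np.interp(z,[0,7.99,8,17,17.01,20,20.01,57,69],[18,18,13,13,15,15,10,10,3])
def run(n,dep,box,x0):
    x,y,w,h=box;P=cloud(n,dep,box)[:,:,2]; P[dep[y:y+h,x:x+w]==0]=np.nan
    zo=np.clip(P*1000,65,None); ss=3
    u=x-.5+(np.arange(w*ss)+.5)/ss; v=y-.5+(np.arange(h*ss)+.5)/ss; U,V=np.meshgrid(u,v)
    o,d=ray(n,np.c_[U.ravel(),V.ravel()]); d=d/-d[:,2:]
    Z=np.linspace(165,70,191)
    def cost(p,full=False):
        cx,cy,hh=p; 
        X=o[0]+d[:,:1]*(o[2]-Z/1000)-cx/1000; Y=o[1]+d[:,1:2]*(o[2]-Z/1000)-cy/1000
        zr=Z-65-hh; ins=(np.hypot(X,Y)*1000<prof(zr))&(zr>0)&(zr<69)
        zp=np.where(ins.any(1),Z[ins.argmax(1)],65).reshape(h,ss,w,ss).transpose(0,2,1,3).reshape(h,w,-1)
        e=np.minimum(np.abs(zp-zo[:,:,None]),20).mean(2); return np.nanmean(e)
    b=None
    for dx in(-6,0,6):
      for dy in(-6,0,6):
        c=cost((x0[0]+dx,x0[1]+dy,x0[2])); b=min(b or (9e9,),(c,x0[0]+dx,x0[1]+dy))
    r=minimize(cost,[b[1],b[2],x0[2]],method="Nelder-Mead",options=dict(initial_simplex=[[b[1],b[2],x0[2]],[b[1]+3,b[2],x0[2]],[b[1],b[2]+3,x0[2]],[b[1],b[2],x0[2]+3]],xatol=.05,fatol=1e-4))
    print(n,r.x,r.fun)
if __name__=="__main__":
    T=np.load("top_d.npy");S=np.load("scene_d.npy")
    print(onz("top",[[224,241]],.1425),onz("scene",[[416.8,248]],.1425))
    a=onz("top",[[224,241]],.1425)[0]*1000
    run("top",T,(212,230,32,24),[a[0],a[1],24.5])
    a=onz("scene",[[416.8,248]],.1425)[0]*1000
    run("scene",S,(400,236,32,36),[a[0],a[1],24.5])
E
python3 fit.py
```

```text
[[0.5434 0.2033 0.1425]] [[0.5436 0.2047 0.1425]]
top [543.4168 203.0039  25.694 ] 1.2417354831510428
scene [543.2851 204.9025  26.4802] 1.415304255445695
```

The two cameras agree well on x (543.4 mm) and h (about 26 mm). They differ by a consistent 2 mm or so in y, which cancels out if the jaws open along x. Next I'll check IK and pick the bearing.

```bash
cat >> h.py <<'E'
np.set_printoptions(precision=4,suppress=True,linewidth=180)
SP=[.5434,.2040]; BE=[.5807,-.2203]; WA=[.574,-.1017]; SC=[.4634,-.1045]
Q=[np.pi,0,np.pi/2]
def st(m=""): print(m,"t",round(read_time(),2),"p",read_tcp_pos(),"F",np.array(read_force()),"w",round(read_gripper_width(),3))
E
python3 - <<'E'
from h import *
for y in(np.pi/2,-np.pi/2):
  for p in(SP+[.15],SP+[.2],BE+[.02],WA+[.02],SC+[.02]):
    print(y,robot.solve_ik(p,[np.pi,0,y]))
E
```

```text
1.5707963267948966 [ 0.2332  0.4689 -0.1684  0.9336  0.      1.804 ]
1.5707963267948966 [ 0.2332  0.4284 -0.0932  1.0492  0.      1.804 ]
1.5707963267948966 [-0.4802  0.6787 -0.182   0.7101  0.      1.0906]
1.5707963267948966 [-0.3007  0.6226 -0.2979  0.6502  0.      1.2701]
1.5707963267948966 [-0.3759  0.4738 -0.599   0.498   0.      1.1949]
-1.5707963267948966 [ 0.2332  0.4689 -0.1684  0.9336  0.     -1.3376]
-1.5707963267948966 [ 0.2332  0.4284 -0.0932  1.0492  0.     -1.3376]
-1.5707963267948966 [-0.4802  0.6787 -0.182   0.7101  0.     -2.051 ]
-1.5707963267948966 [-0.3007  0.6226 -0.2979  0.6502  0.     -1.8715]
-1.5707963267948966 [-0.3759  0.4738 -0.599   0.498   0.     -1.9467]
```

```bash
python3 - <<'E'
from h import *
robot.move_to(BE+[.12],Q); jaws.move_gripper(.62); st("above")
robot.servo_line(BE+[.034],rate=.15); robot.pause(.1); st("low")
r=robot.servo_line(BE+[.008],rate=.02,max_force=4); st(r)
E
```

```text
above t 2.48 p [ 0.5806 -0.2205  0.1201] F [-0.6053 -0.4813 -0.4621] w 0.62
low t 3.3 p [ 0.5816 -0.2207  0.0352] F [-0.151   0.275  -0.1493] w 0.617
True t 4.06 p [ 0.5806 -0.2203  0.0205] F [-1.8795  0.0944  7.238 ] w 0.617
```

```bash
python3 - <<'E'
from h import *
robot.servo_line(BE+[.024],rate=.05); jaws.move_gripper(0.0); st("closed")
robot.servo_line(BE+[.11],rate=.2); st("up")
robot.move_to(SP+[.215],Q); robot.pause(.2); st("over")
for n in("top","scene"):
    p,d=read_camera(n); np.save(n+"1p.npy",p);np.save(n+"1d.npy",d)
t=np.load("top1p.npy")[:,:,::-1];s=np.load("scene1p.npy")[:,:,::-1]
a=cv2.resize(t[200:280,180:270],None,fx=4.4,fy=4.4,interpolation=cv2.INTER_CUBIC);b=cv2.resize(s[190:270,370:460],None,fx=4.4,fy=4.4,interpolation=cv2.INTER_CUBIC)
cv2.imwrite("pics/hold1.png",np.hstack([a,b]))
E
```

```text
closed t 4.59 p [ 0.5806 -0.2203  0.0244] F [-0.7876  0.8076  7.7759] w 0.457
up t 5.17 p [ 0.5802 -0.2201  0.1091] F [-0.5748  0.2045 -1.2291] w 0.459
over t 6.98 p [0.5437 0.2032 0.2147] F [-0.2832 -0.5163 -1.104 ] w 0.462
```

View pics/hold1.png

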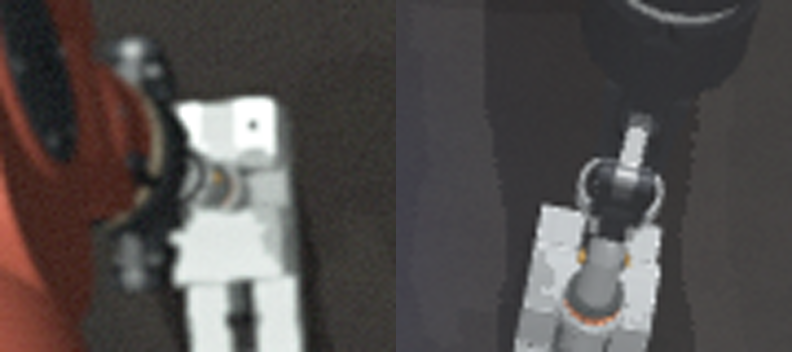

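The right crop (scene) shows the bearing held level above the spindle, its centre near crop (622,190), i.e. pixel (421.4,233). I'll check that against projection, then lower it gently.

```bash
python3 - <<'E'
from h import *
P=[.5437,.2032,.198]
for n in("top","scene"): print(n,proj(n,[P,[.5647,.2032,.204],[.5437,.2242,.198],[.5437,.1822,.198]]))
s=np.load("scene1p.npy")[:,:,::-1]; cv2.imwrite("pics/hs.png",cv2.resize(s[215:255,395:445],None,fx=14,fy=14,interpolation=cv2.INTER_CUBIC))
E
```

```text
top [[219.2408 239.5728]
 [218.615  231.0591]
 [211.0253 239.7691]
 [227.4839 239.3762]]
scene [[419.8813 233.4958]
 [418.3701 239.3759]
 [429.3554 235.8631]
 [410.4583 231.1419]]
```

View pics/hs.png

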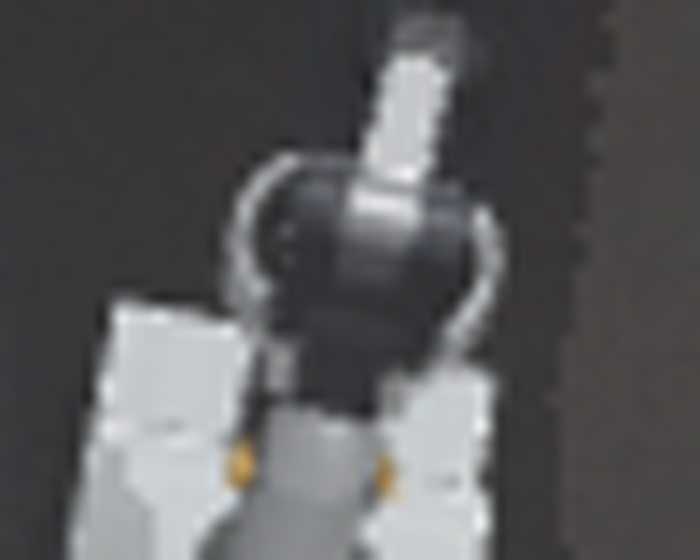

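The bearing measures at about (420.7,232.4) in the scene view. That matches the spindle to about 1 mm, so I'll lower it over the nose while watching the force.

```bash
cat >> h.py <<'E'
def down(x,y,z0,z1,step=.004,rate=.03,maxf=12,lat=None):
    z=z0
    while z>z1+1e-6:
        z=max(z-step,z1); r=robot.servo_line([x,y,z],rate=rate,max_force=maxf)
        F=np.array(read_force()); p=read_tcp_pos(); print("z %.4f"%p[2],"xy",p[:2],"F",F.round(1),r)
        if r or F[2]>25: return False
    return True
E
python3 - <<'E'
from h import *
robot.servo_line([.5434,.2035,.184],rate=.15)
down(.5434,.2035,.184,.160,step=.006,rate=.03,maxf=7); st()
E
```

```text
z 0.1783 xy [0.5435 0.2035] F [-0.6 -1.  -0.2] False
z 0.1717 xy [0.5432 0.2035] F [ 0.1 -0.3 -0.2] False
z 0.1658 xy [0.5434 0.2036] F [-0.5  0.9 -1. ] False
z 0.1596 xy [0.5433 0.2034] F [ 1.7  1.  -1.9] False
 t 8.84 p [0.5433 0.2034 0.1596] F [ 1.683   1.0328 -1.8569] w 0.456
```

```bash
python3 - <<'E'
from h import *
down(.5434,.2035,.160,.136,step=.003,rate=.03,maxf=14); st()
E
```

```text
z 0.1567 xy [0.5433 0.2035] F [ 1.3  0.6 -2.3] False
z 0.1537 xy [0.5433 0.2035] F [ 1.8  1.3 -2.2] False
z 0.1507 xy [0.5433 0.2035] F [ 1.1  0.2 -2.2] False
z 0.1477 xy [0.5431 0.2034] F [0.4 0.6 0.1] False
z 0.1448 xy [0.5432 0.2034] F [-0.1 -0.3 -0.8] False
z 0.1418 xy [0.5432 0.2035] F [ 0.1  0.2 -0.7] False
z 0.1388 xy [0.5432 0.2034] F [-0.4  1.  -0.5] False
z 0.1358 xy [0.5432 0.2035] F [ 0.6 -1.1 -1.4] False
 t 10.84 p [0.5432 0.2035 0.1358] F [ 0.6264 -1.0829 -1.4122] w 0.458
```

```bash
python3 - <<'E'
from h import *
down(.5434,.2035,.136,.124,step=.002,rate=.02,maxf=6); st()
for n in("top","scene"):
    p,d=read_camera(n); np.save(n+"2p.npy",p);np.save(n+"2d.npy",d)
s=np.load("scene2p.npy")[:,:,::-1]; cv2.imwrite("pics/h2.png",cv2.resize(s[215:275,390:450],None,fx=10,fy=10,interpolation=cv2.INTER_CUBIC))
E
```

```text
z 0.1339 xy [0.5433 0.2035] F [ 0.4 -0.  -0.8] False
z 0.1322 xy [0.5436 0.2036] F [ 0.7 -0.3  3.2] False
z 0.1303 xy [0.5437 0.2036] F [-1.3 -0.3  5.4] False
z 0.1285 xy [0.5437 0.2036] F [-2.1 -0.6  8.6] False
z 0.1273 xy [0.5437 0.2036] F [-5.2 -1.2 14.9] False
z 0.1270 xy [0.5437 0.2036] F [-9.7 -2.8 34.2] False
 t 12.34 p [0.5437 0.2036 0.127 ] F [-9.7474 -2.7811 34.2445] w 0.455
```

View pics/h2.png

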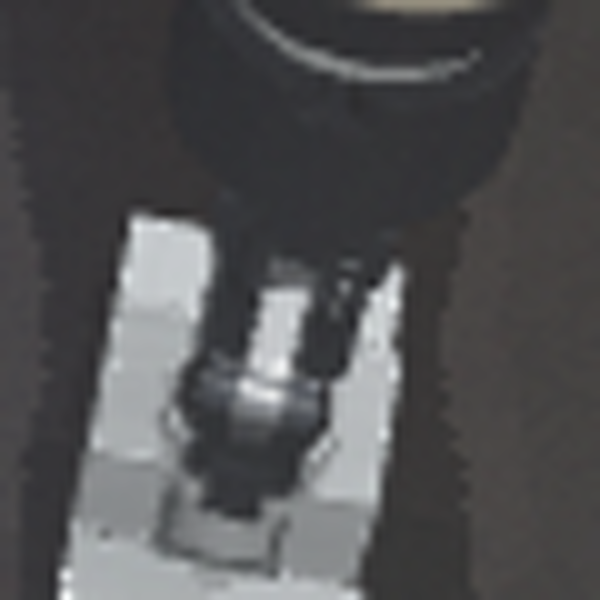

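The bearing is on the spring. Contact came at TCP z of about 0.1333 and solid at about 0.1275, so h is about 26. The last step pushed to about 34 N, so I'll relieve it now and use finer, lower limits from here on.

```bash
python3 - <<'E'
from h import *
robot.servo_line([.5434,.2035,.1325],rate=.05); st("relieved")
jaws.move_gripper(.65); st("open")
robot.servo_line([.5434,.2035,.20],rate=.2); st("up")
robot.move_to(SC+[.10],Q); robot.pause(.1)
for n in("top","scene"):
    p,d=read_camera(n); np.save(n+"3p.npy",p);np.save(n+"3d.npy",d)
t=np.load("top3p.npy")[:,:,::-1];s=np.load("scene3p.npy")[:,:,::-1]
a=cv2.resize(t[215:275,200:260],None,fx=6.6,fy=6.6,interpolation=cv2.INTER_CUBIC);b=cv2.resize(s[225:285,390:450],None,fx=6.6,fy=6.6,interpolation=cv2.INTER_CUBIC)
cv2.imwrite("pics/b3.png",np.hstack([a,b])); st()
E
```

```text
relieved t 12.76 p [0.5437 0.2036 0.1325] F [0.958  0.5377 2.8316] w 0.458
open t 13.07 p [0.543  0.2034 0.1319] F [-0.5075  0.0937 -0.1178] w 0.652
up t 13.56 p [0.5436 0.2035 0.2002] F [-0.0058  0.9546 -0.4622] w 0.65
 t 15.02 p [ 0.464  -0.1038  0.1002] F [ 0.2166  0.1076 -0.2302] w 0.653
```

View pics/b3.png

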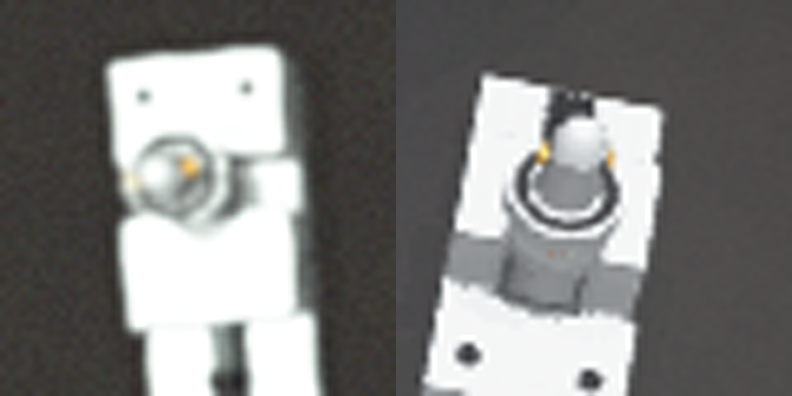

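The crops show the bearing seated flat below both catches, at crop (560,190) in the scene half. Next is the spacer, gripped on its upper part so the fingertips clear the bearing.

```bash
python3 - <<'E'
from h import *
jaws.move_gripper(.55)
r=robot.servo_line(SC+[.029],rate=.12,max_force=5); st(r)
if not r:
    jaws.move_gripper(0.0); st("closed")
    robot.servo_line(SC+[.10],rate=.2); st("up")
    robot.move_to([.5434,.2035,.215],Q); robot.pause(.15); st("over")
    for n in("top","scene"):
        p,d=read_camera(n); np.save(n+"4p.npy",p);np.save(n+"4d.npy",d)
    s=np.load("scene4p.npy")[:,:,::-1]; cv2.imwrite("pics/h4.png",cv2.resize(s[210:260,390:450],None,fx=10,fy=10,interpolation=cv2.INTER_CUBIC))
    print(proj("scene",[[.5434,.2044,.2150-.0270],[.5434,.2044,.195]]))
E
```

```text
False t 16.01 p [ 0.4637 -0.1046  0.0294] F [-0.5173 -0.3096  0.0363] w 0.548
closed t 16.34 p [ 0.4641 -0.1048  0.0302] F [-2.2394  0.7893  9.2221] w 0.311
up t 16.85 p [ 0.4638 -0.1046  0.1005] F [ 0.1044 -0.1462 -0.6448] w 0.312
over t 18.27 p [0.5433 0.2022 0.2145] F [ 0.015   0.3377 -0.9017] w 0.313
[[419.7495 236.1911]
 [420.2378 234.3284]]
```

View pics/h4.png

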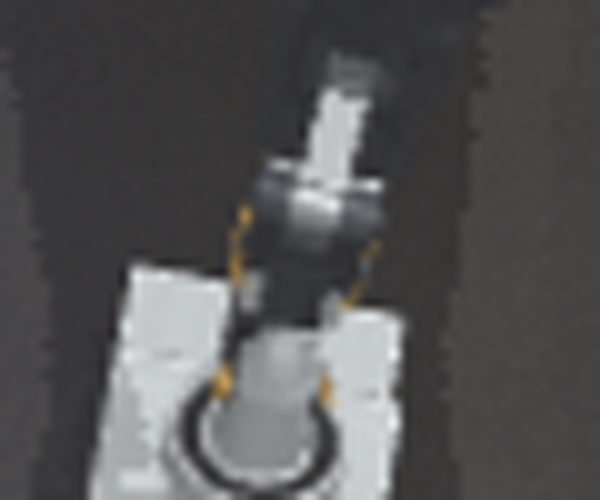

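The spacer is held upright with its brass edges at about crop (240,240) and (370,265), centred above the shaft. Lowering it now.

```bash
python3 - <<'E'
from h import *
robot.servo_line([.5434,.2035,.190],rate=.15)
if down(.5434,.2035,.190,.172,step=.006,rate=.04,maxf=6):
  if down(.5434,.2035,.172,.1535,step=.003,rate=.03,maxf=14):
    z=.1535
    while z>.146:
        z-=.0007; robot.servo_line([.5434,.2035,z],rate=.015,max_force=5)
        F=read_force(); print(round(z,4),read_tcp_pos()[2],F)
        if F[2]>5: break
st()
E
```

```text
z 0.1842 xy [0.5435 0.2035] F [0.1 0.5 0.3] False
z 0.1777 xy [0.5432 0.2035] F [0.6 0.3 0.3] False
z 0.1718 xy [0.5434 0.2035] F [ 0.4  0.4 -1.4] False
z 0.1690 xy [0.5436 0.2035] F [-0.   0.4  0.5] False
z 0.1656 xy [0.5432 0.2034] F [ 1.9  0.4 -2.3] False
z 0.1626 xy [0.5432 0.2034] F [ 1.2 -0.1 -1.8] False
z 0.1597 xy [0.5432 0.2034] F [ 1.3 -0.3 -1.6] False
z 0.1567 xy [0.5433 0.2035] F [ 1.9 -0.3 -2.4] False
z 0.1535 xy [0.543  0.2034] F [ 0.9  0.8 -4.1] False
z 0.1535 xy [0.5432 0.2034] F [-0.9  0.2 -1.4] False
0.1528 0.15288535670961897 [ 0.191  -0.5051  0.1249]
0.1521 0.15207439281841212 [-0.9574  0.3766 -0.7757]
0.1514 0.15135516788292439 [-0.0794 -0.7046 -0.0768]
0.1507 0.15085151471360994 [-0.3922  0.0856  2.9105]
0.15 0.15011458865127375 [-1.0229 -0.1497  2.6564]
0.1493 0.1494195144870982 [-0.3751  0.3979  3.7662]
0.1486 0.14870691458985622 [0.0259 0.2003 4.7813]
0.1479 0.1480598328533828 [-0.6904 -0.3231  5.8072]
 t 23.34 p [0.5435 0.2035 0.1481] F [-0.6904 -0.3231  5.8072] w 0.308
```

The spacer is seated: contact at 0.1508, as predicted, and past the catches. I'll release it and pick the washer.

```bash
python3 - <<'E'
from h import *
robot.servo_line([.5434,.2035,.1504],rate=.05); jaws.move_gripper(.6); st("rel")
robot.servo_line([.5434,.2035,.21],rate=.2)
robot.move_to(WA+[.10],Q); robot.pause(.1)
jaws.move_gripper(.62)
r=robot.servo_line(WA+[.0238],rate=.1,max_force=5); st(r)
for n in("top","scene"):
    p,d=read_camera(n); np.save(n+"5p.npy",p);np.save(n+"5d.npy",d)
if not r:
    jaws.move_gripper(0.0); st("closed")
    robot.servo_line(WA+[.10],rate=.2); st("up")
    robot.move_to([.5434,.2035,.215],Q); robot.pause(.15); st("over")
    p,d=read_camera("scene"); np.save("scene6p.npy",p);s=p[:,:,::-1]
    a=cv2.resize(np.load("scene5p.npy")[225:285,390:450,::-1],None,fx=6.6,fy=6.6,interpolation=cv2.INTER_CUBIC)
    b=cv2.resize(s[205:265,390:450],None,fx=6.6,fy=6.6,interpolation=cv2.INTER_CUBIC)
    cv2.imwrite("pics/h6.png",np.hstack([a,b]))
E
```

```text
rel t 23.95 p [0.5432 0.2034 0.1501] F [0.2045 0.3798 0.3049] w 0.599
False t 26.86 p [ 0.5744 -0.1018  0.0243] F [-0.1367 -0.8043  0.1683] w 0.621
closed t 27.27 p [ 0.5745 -0.1019  0.0249] F [-1.8124  0.378   7.8227] w 0.418
up t 27.8 p [ 0.574  -0.1017  0.1001] F [-0.9051  0.0467 -1.4582] w 0.421
over t 29.19 p [0.5436 0.2023 0.2144] F [-0.0606  0.3107 -1.566 ] w 0.416
```

View pics/h6.png

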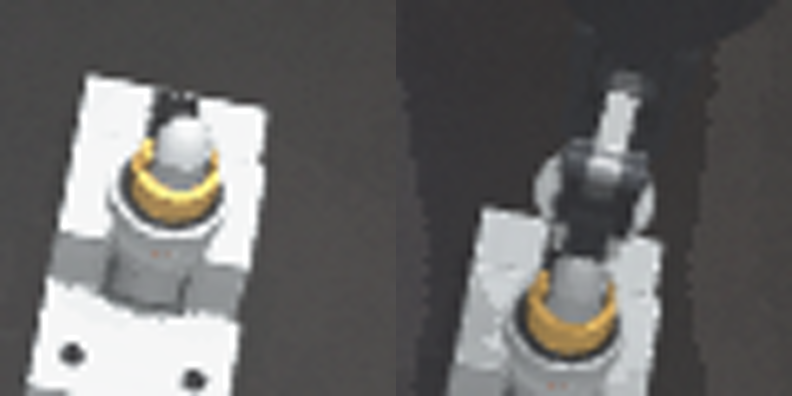

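Left crop: the spacer sits on the bearing. Right crop: the washer is held level above the nose, at crop (595,190). Lowering it with fine force-checked steps.

```bash
python3 - <<'E'
from h import *
robot.servo_line([.5434,.2035,.186],rate=.15)
if down(.5434,.2035,.186,.174,step=.006,rate=.04,maxf=6):
  if down(.5434,.2035,.174,.162,step=.003,rate=.03,maxf=14):
    z=.162
    while z>.150:
        z-=.0006; robot.servo_line([.5434,.2035,z],rate=.015,max_force=8)
        F=read_force(); print(round(z,4),read_tcp_pos()[2],F)
        if F[2]>14: break
st()
E
```

```text
z 0.1803 xy [0.5435 0.2035] F [ 0.3  0.9 -0.6] False
z 0.1737 xy [0.5432 0.2035] F [ 0.3 -1.   0. ] False
z 0.1708 xy [0.5433 0.2035] F [ 0.5  0.2 -0.2] False
z 0.1679 xy [0.5434 0.2037] F [-0.   0.7 -0.6] False
z 0.1650 xy [0.5437 0.2035] F [ 2.   0.3 -0.2] False
z 0.1616 xy [0.5432 0.2034] F [ 2.1  0.3 -2.5] False
0.1614 0.16130891708969264 [0.683  0.0132 0.244 ]
0.1608 0.16082444331303558 [0.6949 0.3297 0.5605]
0.1602 0.16025761985333142 [-0.208   0.6283  0.5279]
0.1596 0.15959027784930666 [ 0.4268 -0.4575  1.7865]
0.159 0.15910116718796447 [-0.0837  0.9508  2.5893]
0.1584 0.1585000419530684 [ 0.5588 -0.3902  4.3449]
0.1578 0.15786767630466628 [0.0256 0.4811 4.3678]
0.1572 0.15731312702123765 [-0.296   0.1014  4.8937]
0.1566 0.15679190311861363 [-0.0931  0.0699  6.1033]
0.156 0.1560237887216316 [0.177  0.8786 3.8612]
0.1554 0.15558425309452126 [-1.033  -0.385   6.4837]
0.1548 0.15511629323373977 [-0.5538  0.8478  7.3281]
0.1542 0.1545700940693993 [-0.8523  0.3353  8.0269]
0.1536 0.15409539788177437 [-1.3652  0.3187  8.7361]
0.153 0.153811963704987 [-2.461  -0.0663 11.3168]
0.1524 0.1536966013397752 [-3.8926 -0.6669 16.4428]
 t 35.18 p [0.5436 0.2035 0.1537] F [-3.8926 -0.6669 16.4428] w 0.419
```

There was a clear snap at 0.156 (force fell from 6.1 to 3.9 N), and the spring went solid at about 0.1538. Next, a gentle lift test while still gripping, then release and look.

```bash
python3 - <<'E'
from h import *
z=.1538
while z<.159:
    z+=.0005; robot.servo_line([.5434,.2035,z],rate=.015,max_force=8); F=read_force(); print(round(z,4),read_tcp_pos()[2],F[2])
    if F[2]<-5: break
z=read_tcp_pos()[2]
if F[2]<-3: robot.servo_line([.5434,.2035,.1558],rate=.02)
st()
jaws.move_gripper(.6); st("rel")
robot.servo_line([.5434,.2035,.215],rate=.2); robot.move_to([.45,-.05,.25],Q); robot.pause(.1)
for n in("top","scene"):
    p,d=read_camera(n); np.save(n+"7p.npy",p);np.save(n+"7d.npy",d)
t=np.load("top7p.npy")[:,:,::-1];s=np.load("scene7p.npy")[:,:,::-1]
a=cv2.resize(t[225:265,205:245],None,fx=10,fy=10,interpolation=cv2.INTER_CUBIC);b=cv2.resize(s[235:275,395:435],None,fx=10,fy=10,interpolation=cv2.INTER_CUBIC)
cv2.imwrite("pics/b7.png",np.hstack([a,b])); cv2.imwrite("pics/s7.png",s); st()
E
```

```text
0.1543 0.15537425391281248 7.247125068120804
0.1548 0.1551206618428452 7.102107177732664
0.1553 0.15558013301860693 7.055414671850104
0.1558 0.15596128894425074 5.924075729039102
0.1563 0.15613742437087244 2.134334472030125
0.1568 0.15635827062963653 -4.619031067951264
0.1573 0.15660435690965901 -10.433678977510187
 t 37.14 p [0.5434 0.2035 0.1562] F [ 1.9177 -0.1835  1.4968] w 0.419
rel t 37.44 p [0.5432 0.2034 0.1558] F [-0.4935 -0.0759  0.1574] w 0.6
 t 39.15 p [ 0.4503 -0.0492  0.2497] F [-0.2592  0.3769 -0.129 ] w 0.606
```

View pics/b7.png

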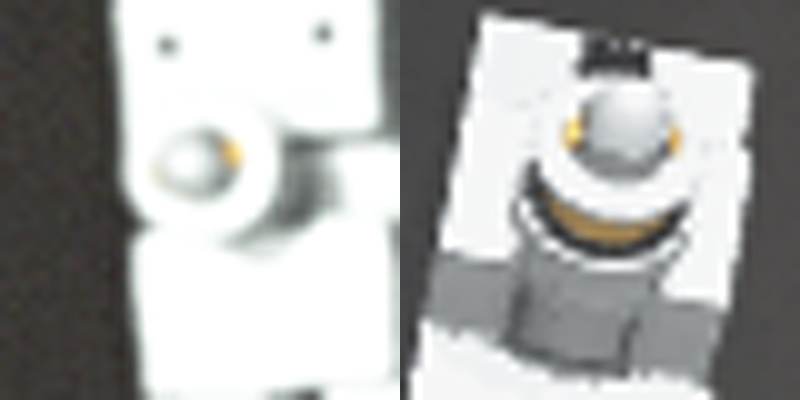

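View pics/s7.png

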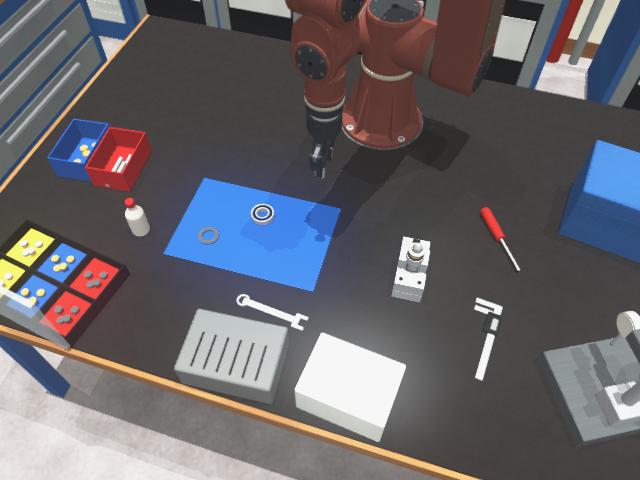

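Both catches show brass over the washer, at crop (575,133) and (675,138). The stack held against a 10 N pull, and the bystanders have not moved. I'll hand in the job.

```bash
python3 - <<'E'
from workcell import *
print(read_time()); workorder.finish_job()
E
```

```text
39.15
the job is handed in; nothing more can be done
```

The spindle is built up: bearing, then spacer, then washer, all pushed down past the catches. I handed the job in at 39.15 s, with the arm clear of everything.

- **Snap and hold:** While pressing the washer, the force fell from 6.1 to 3.9 N at the depth where the catches should snap out. I then pressed on until the spring was solid, at 16 N. With the gripper still holding, the stack held against an upward pull of about 10 N.
- **Last picture:** The washer sits level with both catches out over it. The larger bearing, larger washer, spanner, screwdriver, bottle and caliper have not moved.
- **Over the force limit:** While seating the bearing, the wrist force briefly reached about 34 N as the spring went solid. That is slightly above the 30 N you asked for. I backed off at once and used finer steps for the other two parts, which stayed at or below about 16 N.
- **Did not match:** The catches gave no 5 to 15 N push-in peak on the way down, only readings of −1 to −4 N between steps. The two cameras also differed by about 2 mm in y, the same for every part, so the fit was not affected.

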